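White calibration of a bench colorimeter

TASK

Get the colorimeter calibrated: swivel the port cover on its deck aside on its pivot screw until it is fully open, then lay the low reference tile (not the tall light trap) flat on the uncovered port, inside the collar. Press the tile gently straight down until the sprung ring under it is fully down, hold it there for about a second, then let go and leave the tile sitting level on the port with the cover open. Keep the gripper off the bare port, leave the light trap in its tray and do not disturb the other things.

Things in the scene. Friction and masses are not known exactly. Their poses are not given: they have to be found in the camera images.
- colorimeter: bench reflectance colorimeter, off-white case with a flat grey deck 50 mm above the table, fixed; 185 mm deep (x -100 to +85 mm), 190 mm wide (y -95 to +95 mm). Origin: on the table under the case; its -x is the sloping front with the display, z up. In its frame the port centre is at (-20, -35) mm, the cover's pivot at (42, -35) mm.
- port_cover (a joint): angle of the flat bare-steel swivel cover (rad), positive clockwise seen from above; 0 = over the port, pointing from the pivot to the case's -x; 1.57 = fully open at its stop pin, pointing to the case's +y. Starts within 0.25 of closed; light friction, stays where left. Plate 3 mm thick, round end 68 mm across centred 62 mm from the pivot; top face 60 mm above the table.
- cover_knob (a point): centre of the small round knurled metal knob on the cover, 84 mm from the pivot axis; the knob is 14 mm across and stands 16 mm high on the cover (60 to 76 mm above the table); this point is 68 mm above the table.
- cover_pivot (a point): on the axis of the pivot screw, at the cover's top face, 60 mm above the table; the screw head stands 6 mm above the cover.
- port (a point): centre of the port: the top of the sprung measuring ring at rest, 53 mm above the table. The ring is flat, 54 mm across, with a glass window 26 mm across, and lies in a round metal collar, 56 mm inside, 65 mm outside, whose rim is 3 mm above the ring.
- read_ring (a joint): how far the sprung measuring ring is pressed down (m), 0 at rest, 0.0025 fully down (a firm stop); it begins to move at about 3 N, is fully down at about 7 N and springs back when released. The reading starts past 0.0018.
- ref_tile: the reference tile: low black piece, a round flange 50 mm across and 6 mm high with the white ceramic face underneath, and on it a ribbed round grip 30 mm across and 16 mm high (total height 22 mm); about 60 g. Origin: centre of the underside, z up.
- light_trap: the light trap, not used now: same flange 50 mm across and 6 mm high, but a tall plain cylinder 40 mm across on it, total height 56 mm; 80 g. Origin: centre of the underside, z up.
- accessory_tray: grey tray, 174 mm (its x) by 88 mm (its y), 12 mm high with a 1 mm rim, fixed to the table. Two round places 55 mm across and 3 mm deep (floor 9 mm above the table), centred 42.5 mm either side of the middle along its x; the tile stands in one, the light trap in the other, either way round. Origin: centre of the underside.
- petri_dish: clear round dish 90 mm across, 12 mm high, bystander. Origin: centre of the underside.
- loupe: metal hand lens 91 mm long, bystander. Origin: middle of the underside.
- forceps: steel forceps 133 mm long, bystander. Origin: middle of the underside.
Not all that is in view belongs to the job. Of the things shaped like the ref_tile, the black one is meant.

How it is judged:
By the outcome, as a careful person would: the job done as asked, in the order asked, and still so for the second after the job is handed in, with the robot touching nothing.
It also fails if it takes over 61 s, if anything falls off the work surface, if the arm or the gripper's body presses on something with over 40 N, if the wrist force passes 120 N, or if a joint passes its speed limit or range.

ROBOT

A 6-joint arm with a two-finger parallel gripper is mounted at the origin on a cart in front of the work surface, level with it; the furniture and walls round the work are solid. World frame = base frame: x ahead of the robot, y to its left, z up, the work surface at z = 0. Lengths are in mm, angles in rad, forces in N, time in s.
With the tool pointing down it reaches from about 400 to 925 mm from the base axis. Payload 12.5 kg.
Tool frame: the origin (TCP) lies midway between the tips of the shut fingers; the grasp point (between the pads) lies 19 mm behind it; z points along the fingers, y is the line along which they close (so a half turn about z gives the same grasp; the last joint's range is limited). The gripper opens to 95 mm and grips with 3 to 60 N. Pads are 20 mm wide; open, the fingers measure 119 mm over their backs; the gripper's body (75 mm by 180 mm) begins 59 mm behind the grasp point.
Start: joints at [-1.335, 0.491, 1.559, -0, 1.092, -0.106], TCP at [209.513, -588.856, 214.661] pointing down, gripper open.
Joint ranges: [-3.1, 3.1], [-0.84, 2.19], [0.05, 2.79], [-1.13, 4.28], [0.06, 2.93], [-2.69, 2.69]. Speed limits (rad/s): [2.22, 2.22, 2.79, 3.14, 3.14, 3.14].

INTERFACE

Orientations are given as [roll, pitch, yaw] about the fixed x, y, z axes, in that order (R = Rz(yaw) Ry(pitch) Rx(roll)).
In Python, from cell import * gives the robot as it stands. The module is installed in compiled form; this text tells all that it offers.
- The arm moves only by the tool arm_command, never from a script. Its arguments are lists of equal length, an entry for each row: "delta_pos": the shift along the world's x, y, z in units of 250 mm (1.0 is 250 mm), a list of three; "delta_rot": the turn, a rotation vector about the world's x, y, z in units of 90 degrees (1.0 is 90 degrees), a list of three; "claw": the closure, from 0 (fully open) to 1 (shut). In form: {"delta_pos": [[tx, ty, tz], ...], "delta_rot": [[wx, wy, wz], ...], "claw": [claw, ...]}. A call has exactly 5 rows; each row is the pose to reach, as a shift and turn from the pose commanded when the call began; what a row does not reach only later rows make up. A row lasts 1/12 s, in which the tool goes at most 41.7 mm and 7.16 degrees, less where a joint would pass 70% of its speed; a pose out of reach is approached as far as the arm can. A call with a number of a shift or a turn outside -1 to 1 is refused whole. A call with a gripper value outside its range is refused whole. The fingers move at their own pace and stop on an object; the grip force is fixed at half the most. Time passes only in rows, so rows that repeat a pose let the fingers close, or fill a call up. It gives the time, the measured TCP pose, the force, the opening and the grip force at its end, in the units of the state.
- state(): the state, without advancing time (a new reading comes with each control period).
- read_camera(name): name is "scene" or "top" or "wrist"; returns the picture (400x640x3 uint8, red, green, blue); there is no depth.
- calibration(name): a dict with "camera_matrix" (3x3 intrinsics, pixels), "T" (4x4, takes a point from camera to world coordinates). Camera axes: x right, y down, z forward; pixel columns grow to the right and rows downward; lengths in mm; the calibration is good to about 2 mm. The wrist camera is an equidistant fisheye: a pixel r from the principal point sees the ray r / f radians off the axis. A picture is of the moment at which its call begins: read the wrist's pose just before it. calibration takes no time and is no camera call; for the wrist camera it gives the pose at the moment of the call.
- job_done(): hands the job in; it is judged then, once.
The state is a dict: "t": time; "joints": joint angles; "qvel": joint speeds; "tau": joint torques, N m; "eef_pos": TCP position; "tcp_rot": TCP orientation; "ft_force": force on the tool from outside, world axes, zero at the start; "moment": the same for the moment, N m; "opening": opening from 0.0 (shut) to 1.0 (fully open); "grip_force": force on a finger pad.
Only numpy, scipy, OpenCV 4.12 (cv2) and the standard library are available. Lean on these libraries where they do the work, as an engineer would, in place of code of your own. Each camera call takes 0.05 s, during which the arm holds its last target. There are 200 camera calls.

## Working session

There is one attempt and no reset: what is moved stays moved. The work goes in short steps, Python scripts to look and compute and a tool call to move; the robot and the scene stay as the last step left them, time stands still between calls to the robot, and variables do not carry over. Pictures are saved under pics/ and viewed, at most 10 in all, crops included, and the job is handed in when it is done.

Besides the shell and the picture viewer there is one more tool, called after "Request:" by a JSON object that holds its "op" and its "data", one argument or row to a line. arm_command: Moves the arm, as the interface text tells. Shifts and turns lie within -1 to 1; 1 stands for 250 mm of shift or 90 degrees of turn. Its arguments: {"type":"object","properties":{"delta_pos":{"type":"array"},"delta_rot":{"type":"array"},"claw":{"type":"array"}},"required":["delta_pos","delta_rot","claw"]}

```bash
mkdir -p pics
python3 - <<'E'
from cell import *
import cv2
for n in("top","scene"):
    im=read_camera(n); cv2.imwrite(f"pics/{n}0.png",im[:,:,::-1]); c=calibration(n); print(n,c["camera_matrix"].tolist(),c["T"].round(3).tolist())
s=state();print(s["t"],s["eef_pos"],s["tcp_rot"],s["opening"],s["ft_force"])
E
```

```text
top [[401.6337227656894, 0.0, 320.0489153878892], [0.0, 401.6337227656894, 196.85646058233868], [0.0, 0.0, 1.0]] [[0.029, -0.987, 0.159, 421.885], [-1.0, -0.027, 0.014, 88.919], [-0.009, -0.159, -0.987, 1030.232], [0.0, 0.0, 0.0, 1.0]]
scene [[455.0866319558972, 0.0, 315.53167476878326], [0.0, 455.0866319558972, 203.5380484554182], [0.0, 0.0, 1.0]] [[-0.497, -0.41, 0.765, -521.58], [-0.868, 0.249, -0.43, 695.944], [-0.014, -0.877, -0.48, 758.166], [0.0, 0.0, 0.0, 1.0]]
0.1 [ 209.46130801 -588.6207629   214.1284033 ] [-3.14062372e+00 -1.21542560e-04  3.41756697e-01] 0.9983557986677966 [-0.17010011 -0.01533504 -0.16533119]
```

View pics/top0.png

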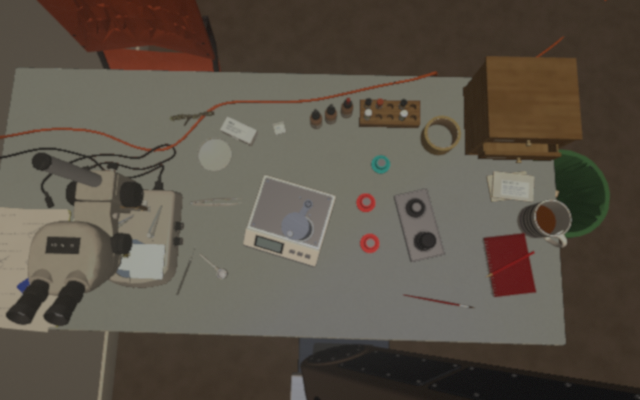

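View pics/scene0.png

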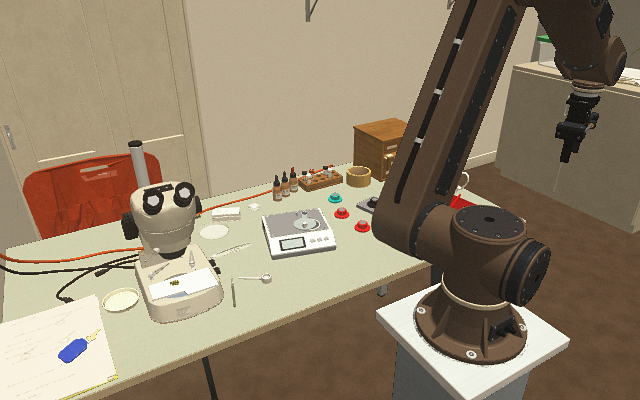

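The top view shows the colorimeter at about (290,220), with its display to the lower left. The tray is at about (418,225), with black pieces at (416,207) and (425,241). I'll enlarge that area.

Run:
```python
import cv2
im=cv2.imread("pics/top0.png")
c=im[165:275,235:455]
c=cv2.convertScaleAbs(c,alpha=1.5)
cv2.imwrite("pics/crop0.png",cv2.resize(c,None,fx=3.6,fy=3.6,interpolation=cv2.INTER_CUBIC))
```

```text
(no output)
```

View pics/crop0.png

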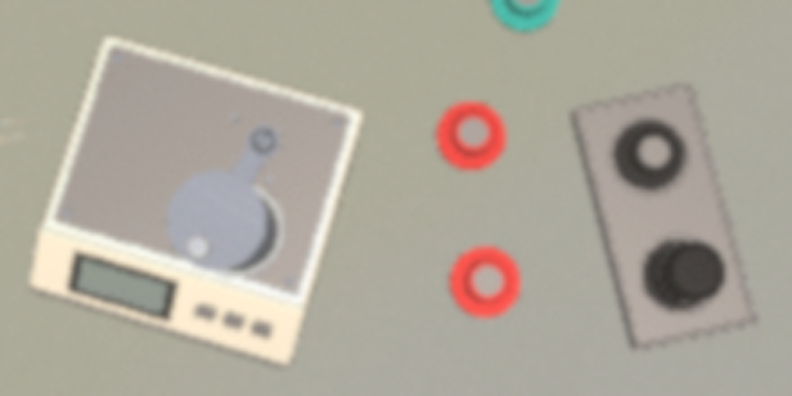

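The crop shows the tile (low, grey grip top) at crop (655,152) and the trap at (685,272). The pivot is at (263,139), the knob at (198,246) and the exposed collar's crescent at about (270,228).

```bash
cat > h.py <<'E'
from cell import *
import cv2, numpy as np
def ray(n,u,v,z,c=None):
    c=c or calibration(n);K=c["camera_matrix"];T=c["T"]
    if n=="wrist":
        d=np.array([(u-K[0,2])/K[0,0],(v-K[1,2])/K[1,1]]);r=np.hypot(*d)
        d=np.array([*(d/max(r,1e-9)*np.sin(r)),np.cos(r)])
    else: d=np.array([(u-K[0,2])/K[0,0],(v-K[1,2])/K[1,1],1])
    d=T[:3,:3]@d;p=T[:3,3];return (p+d*(z-p[2])/d[2])[:2]
E
python3 - <<'E'
from h import *
P=dict(pivot=(263,139,66),knob=(198,246,76),tile=(655,152,31),trap=(695,272,65),dTL=(107,38,50),dTR=(363,115,50),fl=(30,288,30),fr=(290,363,30),t1=(572,110,12),t2=(690,84,12),t3=(757,322,12),t4=(634,348,12))
for k,(u,v,z) in P.items(): print(k,ray("top",235+u/3.6,165+v/3.6,z).round(1))
c=calibration("wrist");print(c["camera_matrix"],c["T"].round(3),state()["eef_pos"])
E
```

```text
pivot [559.5 131.1]
knob [485.7 171.1]
tile [ 562.8 -140.4]
trap [ 478.4 -158.2]
dTL [629.5 242.3]
dTR [580.3  63.7]
fl [456.7 289.6]
fr [410.9 109.1]
t1 [594.1 -86. ]
t2 [ 615.2 -170.1]
t3 [ 448.1 -214.3]
t4 [ 427.8 -128.9]
[[309.70691629   0.         314.72639055]
 [  0.         309.70691629 206.92241353]
 [  0.           0.           1.        ]] [[ 3.36000e-01 -9.03000e-01 -2.69000e-01  2.84830e+02]
 [-9.42000e-01 -3.22000e-01 -9.50000e-02 -5.62822e+02]
 [-1.00000e-03  2.85000e-01 -9.58000e-01  3.85229e+02]
 [ 0.00000e+00  0.00000e+00  0.00000e+00  1.00000e+00]] [ 209.46130801 -588.6207629   214.1284033 ]
```

Request:
{"op": "arm_command", "data": {
  "delta_pos": [
    [0.1, 0.12, 0],
    [0.2, 0.24, 0],
    [0.3, 0.36, 0],
    [0.4, 0.48, 0],
    [0.47, 0.6, 0]
  ],
  "delta_rot": [
    [0, 0, 0.07],
    [0, 0, 0.15],
    [0, 0, 0.23],
    [0, 0, 0.31],
    [0, 0, 0.39]
  ],
  "claw": [0, 0, 0, 0, 0]
}}

```text
t: 0.52
eef_pos: [328.3, -437.2, 214.4]
tcp_rot: [-3.141, -0.0, 0.958]
ft_force: [-0.3, -0.2, -0.4]
opening: 1.0
grip_force: 0.0
```

Request:
{"op": "arm_command", "data": {
  "delta_pos": [
    [0.1, 0.12, 0],
    [0.2, 0.24, 0],
    [0.3, 0.36, 0],
    [0.4, 0.48, 0],
    [0.47, 0.6, 0]
  ],
  "delta_rot": [
    [0, 0, 0.07],
    [0, 0, 0.15],
    [0, 0, 0.23],
    [0, 0, 0.31],
    [0, 0, 0.39]
  ],
  "claw": [0, 0, 0, 0, 0]
}}

```text
t: 0.93
eef_pos: [446.0, -287.2, 214.5]
tcp_rot: [3.141, -0.0, 1.568]
ft_force: [1.0, 0.2, 0.2]
opening: 1.002
grip_force: 0.0
```

Request:
{"op": "arm_command", "data": {
  "delta_pos": [
    [0.1, 0.12, 0],
    [0.2, 0.24, 0],
    [0.3, 0.36, 0],
    [0.4, 0.48, 0],
    [0.47, 0.6, 0]
  ],
  "delta_rot": [
    [0, 0, 0.07],
    [0, 0, 0.15],
    [0, 0, 0.23],
    [0, 0, 0.31],
    [0, 0, 0.39]
  ],
  "claw": [0, 0, 0, 0, 0]
}}

```text
t: 1.35
eef_pos: [563.5, -137.0, 214.4]
tcp_rot: [3.141, 0.0, 2.178]
ft_force: [-0.1, -0.1, -0.5]
opening: 1.001
grip_force: 0.0
```

Request:
{"op": "arm_command", "data": {
  "delta_pos": [
    [0, 0, 0],
    [0, 0, 0],
    [0, 0, 0],
    [0, 0, 0],
    [0, 0, 0]
  ],
  "delta_rot": [
    [0, 0, 0],
    [0, 0, 0],
    [0, 0, 0],
    [0, 0, 0],
    [0, 0, 0]
  ],
  "claw": [0, 0, 0, 0, 0]
}}

```text
t: 1.77
eef_pos: [561.5, -140.0, 214.7]
tcp_rot: [-3.142, -0.0, 2.169]
ft_force: [-0.3, 0.2, -0.5]
opening: 1.0
grip_force: 0.0
```

Run:
```python
from h import *
s=state();c=calibration("wrist");np.save("w1.npy",c,allow_pickle=True)
cv2.imwrite("pics/w1.png",read_camera("wrist")[:,:,::-1]);print(s["eef_pos"],s["tcp_rot"])
```

```text
[ 561.47247274 -139.98373969  214.70530962] [-3.14157405e+00 -1.04279612e-05  2.16917556e+00]
```

View pics/w1.png

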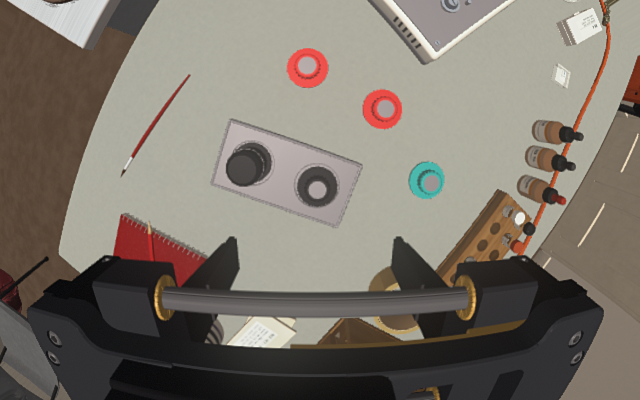

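The wrist view shows the tile's grip top at about (317,190) in the tray. The trap is at (246,167) and the tray corners at (231,119), (362,164), (338,226) and (211,184). Next I'll move above the knob.

Request:
{"op": "arm_command", "data": {
  "delta_pos": [
    [-0.03, 0.13, 0],
    [-0.06, 0.26, 0],
    [-0.09, 0.39, 0],
    [-0.12, 0.51, 0],
    [-0.15, 0.62, 0]
  ],
  "delta_rot": [
    [0, 0, 0.03],
    [0, 0, 0.06],
    [0, 0, 0.09],
    [0, 0, 0.12],
    [0, 0, 0.15]
  ],
  "claw": [0, 0, 0, 0, 0]
}}

```text
t: 2.23
eef_pos: [523.8, 16.9, 214.8]
tcp_rot: [3.141, 0.0, 2.408]
ft_force: [0.2, 0.1, 0.1]
opening: 1.004
grip_force: 0.0
```

Request:
{"op": "arm_command", "data": {
  "delta_pos": [
    [-0.03, 0.13, 0],
    [-0.06, 0.26, 0],
    [-0.09, 0.39, 0],
    [-0.12, 0.51, 0],
    [-0.15, 0.62, 0]
  ],
  "delta_rot": [
    [0, 0, 0.03],
    [0, 0, 0.06],
    [0, 0, 0.09],
    [0, 0, 0.12],
    [0, 0, 0.15]
  ],
  "claw": [0.3, 0.5, 0.6, 0.65, 0.65]
}}

```text
t: 2.65
eef_pos: [486.6, 172.0, 214.9]
tcp_rot: [3.141, 0.0, 2.644]
ft_force: [0.5, -0.3, 0.6]
opening: 0.707
grip_force: 0.0
```

Request:
{"op": "arm_command", "data": {
  "delta_pos": [
    [0, 0, 0],
    [0, 0, 0],
    [0, 0, 0],
    [0, 0, 0],
    [0, 0, 0]
  ],
  "delta_rot": [
    [0, 0, 0],
    [0, 0, 0],
    [0, 0, 0],
    [0, 0, 0],
    [0, 0, 0]
  ],
  "claw": [0.65, 0.65, 0.65, 0.65, 0.65]
}}

```text
t: 3.07
eef_pos: [487.4, 170.0, 214.7]
tcp_rot: [-3.142, 0.0, 2.641]
ft_force: [0.2, -1.1, -0.2]
opening: 0.377
grip_force: 0.0
```

Run:
```python
from h import *
s=state();c=calibration("wrist");np.save("w2.npy",c,allow_pickle=True)
im=read_camera("wrist")[:,:,::-1];cv2.imwrite("pics/w2full.png",im);print(s["eef_pos"],s["tcp_rot"],s["opening"])
cv2.imwrite("pics/w2.png",cv2.resize(im[80:280,190:456],None,fx=3,fy=3,interpolation=cv2.INTER_CUBIC))
# tile in w1
c1=np.load("w1.npy",allow_pickle=True).item()
g=cv2.cvtColor(cv2.imread("pics/w1.png"),cv2.COLOR_BGR2GRAY)
print(g[190,285:350])
r=g[180:201,306:329]; m=((r>75)).astype(np.uint8); n,l,st,ce=cv2.connectedComponentsWithStats(m)
for a,b in zip(st,ce):
    print(a,b+[306,180],ray("wrist",*(b+[306,180]),31,c1))
for p in[(231,119),(362,164),(338,226),(211,184)]: print(ray("wrist",*p,12,c1))
print(c["T"].round(3).tolist())
```

```text
[487.36500362 170.0128724  214.65699637] [-3.14158919e+00  5.54388538e-05  2.64073839e+00] 0.37666509715021573
[169 169 168 168 168 169 169 171 170 140 136 140 104  73  69  71  72  72
  72  65  61  64  84 121 164 170 168 167 167 166 166 166 166 165 165 166
 165 165 165 168 169 119  69  63  61  68  70  71  70  69  69  82 132 154
 155 163 162 161 162 161 161 160 161 161 151]
[  0   0  23  21 184] [317.17391304 190.875     ] [ 565.93104407 -143.55081864]
[  1   1  20  18 299] [316.89297659 189.46153846] [ 564.69056505 -142.32648237]
[ 430.42782623 -131.3837314 ]
[594.70769162 -88.11299501]
[ 616.95446705 -170.34346368]
[ 450.77158935 -215.83210076]
[[0.479, 0.842, 0.248, 416.522], [0.878, -0.46, -0.137, 207.641], [-0.001, 0.283, -0.959, 385.753], [0.0, 0.0, 0.0, 1.0]]
```

View pics/w2.png

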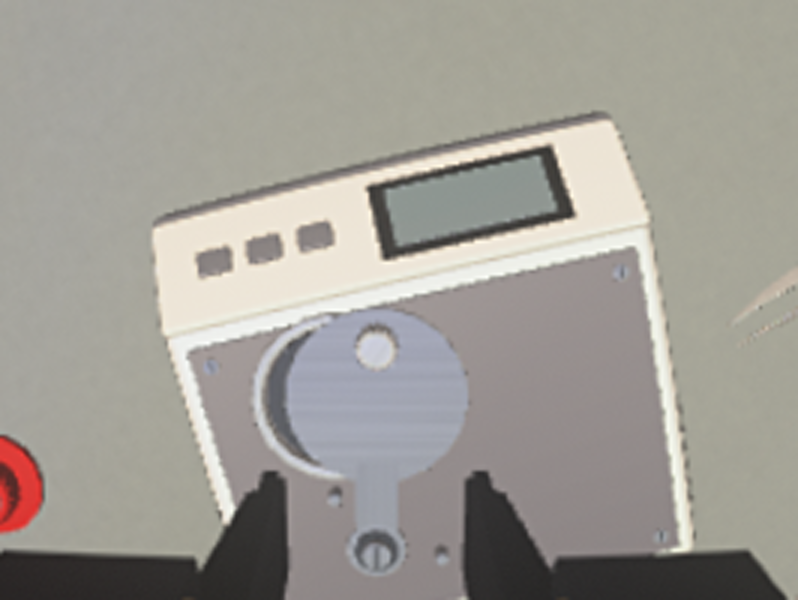

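The crop shows the knob top at (376,348), the pivot screw at (376,552) and the collar's left edge at about x=255. The stop pins are at (335,497) and (442,553).

Run:
```python
from h import *
c=np.load("w2.npy",allow_pickle=True).item()
for k,u,v,z in[("knob",376,348,76),("pivot",376,552,66),("collarL",254,393,56),("collarTop",325,316,56),("dfl",167,335,50),("dfr",648,227,50),("dbr",690,545,50),("screwFL",210,366,50),("screwFR",620,271,50)]:
    print(k,ray("wrist",190+u/3,80+v/3,z,c).round(1))
```

```text
knob [486.6 169.7]
pivot [559.8 129.8]
collarL [484.5 119. ]
collarTop [471.7 156.8]
dfl [450.   99.8]
dfr [499.9 278.1]
dbr [629.9 241.6]
screwFL [468.4 108. ]
screwFR [509.9 261.1]
```

Request:
{"op": "arm_command", "data": {
  "delta_pos": [
    [0, 0, -0.15],
    [0, 0, -0.3],
    [0, 0, -0.42],
    [0, 0, -0.52],
    [0, 0, -0.6]
  ],
  "delta_rot": [
    [0, 0, 0],
    [0, 0, 0],
    [0, 0, 0],
    [0, 0, 0],
    [0, 0, 0]
  ],
  "claw": [0.65, 0.65, 0.65, 0.65, 0.65]
}}

```text
t: 3.53
eef_pos: [486.7, 170.3, 62.7]
tcp_rot: [-3.141, -0.001, 2.641]
ft_force: [0.4, 1.5, 0.3]
opening: 0.348
grip_force: 0.0
```

Run:
```python
from h import *
s=state();print(s["eef_pos"],s["ft_force"],s["opening"],s["joints"])
pv=np.array([559.7,130.4]);f=lambda a:pv+84*np.array([np.cos(np.radians(a)),np.sin(np.radians(a))])
A=[151.3]+[151.3-5.5*i for i in range(1,16)]+[67,66,65]
base=np.array([487.4,170.0]);a0=151.3
for i,a in enumerate(A[1:]):
    print(round(a,1),((f(a)-base)/250).round(3),round((a-a0)/90,3))
    if i%5==4: base=f(a);a0=a;print()
```

```text
[486.66618357 170.30780605  62.70025382] [0.43377001 1.51209085 0.28393011] 0.34840309751387527 [ 2.08435731e-01  5.56127897e-01  1.97019630e+00  1.01252298e-04
  6.16820711e-01 -8.62331102e-01]
145.8 [0.011 0.03 ] -0.061
140.3 [0.031 0.056] -0.122
134.8 [0.052 0.08 ] -0.183
129.3 [0.076 0.102] -0.244
123.8 [0.102 0.121] -0.306

118.3 [0.028 0.017] -0.061
112.8 [0.057 0.031] -0.122
107.3 [0.087 0.042] -0.183
101.8 [0.118 0.05 ] -0.244
96.3 [0.15  0.055] -0.306

90.8 [0.032 0.002] -0.061
85.3 [0.064 0.001] -0.122
79.8 [ 0.096 -0.003] -0.183
74.3 [ 0.128 -0.011] -0.244
68.8 [ 0.158 -0.021] -0.306

67 [ 0.01  -0.004] -0.02
66 [ 0.015 -0.006] -0.031
65 [ 0.02  -0.009] -0.042
```

Request:
{"op": "arm_command", "data": {
  "delta_pos": [
    [0.011, 0.03, 0],
    [0.031, 0.056, 0],
    [0.052, 0.08, 0],
    [0.076, 0.102, 0],
    [0.102, 0.121, 0]
  ],
  "delta_rot": [
    [0, 0, -0.061],
    [0, 0, -0.122],
    [0, 0, -0.183],
    [0, 0, -0.244],
    [0, 0, -0.306]
  ],
  "claw": [0.65, 0.65, 0.65, 0.65, 0.65]
}}

```text
t: 3.95
eef_pos: [512.7, 201.0, 64.4]
tcp_rot: [-3.141, -0.0, 2.156]
ft_force: [-0.4, 0.2, -0.5]
opening: 0.351
grip_force: 0.5
```

Request:
{"op": "arm_command", "data": {
  "delta_pos": [
    [0.028, 0.017, 0],
    [0.057, 0.031, 0],
    [0.087, 0.042, 0],
    [0.118, 0.05, 0],
    [0.15, 0.055, 0]
  ],
  "delta_rot": [
    [0, 0, -0.061],
    [0, 0, -0.122],
    [0, 0, -0.183],
    [0, 0, -0.244],
    [0, 0, -0.306]
  ],
  "claw": [0.65, 0.65, 0.65, 0.65, 0.65]
}}

```text
t: 4.37
eef_pos: [550.3, 214.7, 64.5]
tcp_rot: [-3.141, -0.0, 1.676]
ft_force: [-1.8, 1.2, 0.2]
opening: 0.347
grip_force: 0.6
```

Request:
{"op": "arm_command", "data": {
  "delta_pos": [
    [0.032, 0.002, 0],
    [0.064, 0.001, 0],
    [0.096, -0.003, 0],
    [0.128, -0.011, 0],
    [0.143, -0.015, 0]
  ],
  "delta_rot": [
    [0, 0, -0.061],
    [0, 0, -0.122],
    [0, 0, -0.183],
    [0, 0, -0.244],
    [0, 0, -0.275]
  ],
  "claw": [0.65, 0.65, 0.65, 0.65, 0.65]
}}

```text
t: 4.78
eef_pos: [586.7, 210.6, 64.5]
tcp_rot: [3.142, -0.0, 1.243]
ft_force: [-1.0, 1.4, -0.3]
opening: 0.353
grip_force: 0.5
```

Request:
{"op": "arm_command", "data": {
  "delta_pos": [
    [0.004, -0.001, 0],
    [0.008, -0.002, 0],
    [0.012, -0.003, 0],
    [0.015, -0.005, 0],
    [0.018, -0.006, 0]
  ],
  "delta_rot": [
    [0, 0, -0.01],
    [0, 0, -0.02],
    [0, 0, -0.03],
    [0, 0, -0.035],
    [0, 0, -0.04]
  ],
  "claw": [0.65, 0.65, 0.65, 0.65, 0.65]
}}

```text
t: 5.2
eef_pos: [590.1, 209.8, 64.6]
tcp_rot: [-3.141, 0.0, 1.187]
ft_force: [-0.9, -0.5, 0.0]
opening: 0.355
grip_force: 0.3
```

Run:
```python
from h import *
s=state();c=calibration("wrist");np.save("w3.npy",c,allow_pickle=True)
im=read_camera("wrist")[:,:,::-1];cv2.imwrite("pics/w3.png",im)
s2=state();print(s["eef_pos"],s["ft_force"],s2["ft_force"],s["opening"],s["tcp_rot"])
```

```text
[590.12607149 209.7623148   64.62715637] [-0.94115462 -0.47242949  0.0118401 ] [-1.09471949 -0.27202022 -1.00684664] 0.35548255314235633 [-3.14144475e+00  1.63128248e-04  1.18661314e+00]
```

View pics/w3.png

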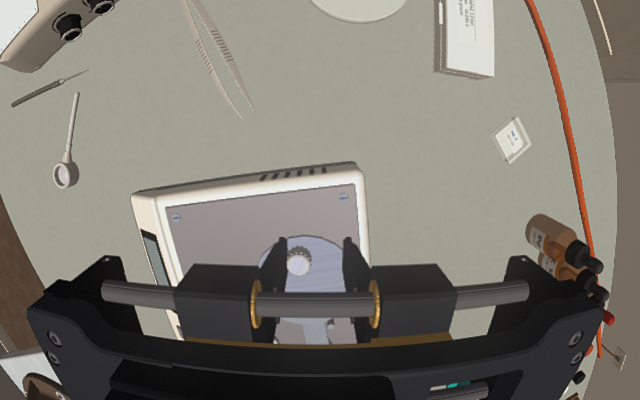

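The knob at (298,261) is against the trailing (left) finger, and the force is still only about 1 N. I'll push further until the stop shows.

Request:
{"op": "arm_command", "data": {
  "delta_pos": [
    [0.003, -0.001, 0],
    [0.006, -0.002, 0],
    [0.009, -0.003, 0],
    [0.012, -0.004, 0],
    [0.015, -0.006, 0]
  ],
  "delta_rot": [
    [0, 0, -0.01],
    [0, 0, -0.01],
    [0, 0, -0.02],
    [0, 0, -0.02],
    [0, 0, -0.03]
  ],
  "claw": [0.65, 0.65, 0.65, 0.65, 0.65]
}}

```text
t: 5.67
eef_pos: [593.4, 208.6, 64.6]
tcp_rot: [-3.14, 0.0, 1.139]
ft_force: [-6.2, 4.3, 2.1]
opening: 0.349
grip_force: 3.6
```

Run:
```python
from h import *
c=np.load("w3.npy",allow_pickle=True).item();p=ray("wrist",298,258,76,c)-[559.7,130.4]
print(p,np.degrees(np.arctan2(p[1],p[0])),np.hypot(*p),state()["ft_force"],state()["eef_pos"],state()["moment"])
```

```text
[22.0009809  84.28127561] 75.36985820371122 87.10554849785098 [-6.2100896   4.33378031  2.11207228] [593.43885436 208.60949166  64.5598069 ] [ 0.63410307  1.11614773 -0.02717215]
```

Request:
{"op": "arm_command", "data": {
  "delta_pos": [
    [-0.01, 0.004, 0],
    [-0.014, 0.006, 0.02],
    [-0.014, 0.006, 0.15],
    [-0.014, 0.006, 0.3],
    [-0.014, 0.006, 0.45]
  ],
  "delta_rot": [
    [0, 0, 0],
    [0, 0, 0],
    [0, 0, 0],
    [0, 0, 0],
    [0, 0, 0]
  ],
  "claw": [0.65, 0.65, 0.65, 0.65, 0.5]
}}

```text
t: 6.08
eef_pos: [590.3, 209.8, 178.6]
tcp_rot: [-3.141, 0.001, 1.14]
ft_force: [0.2, -0.2, 0.8]
opening: 0.378
grip_force: 0.0
```

Request:
{"op": "arm_command", "data": {
  "delta_pos": [
    [0, -0.15, 0.05],
    [0, -0.3, 0.05],
    [0, -0.45, 0.05],
    [0, -0.6, 0.05],
    [-0.02, -0.74, 0.05]
  ],
  "delta_rot": [
    [0, 0, -0.07],
    [0, 0, -0.14],
    [0, 0, -0.21],
    [0, 0, -0.28],
    [0, 0, -0.35]
  ],
  "claw": [0.3, 0.3, 0.3, 0.3, 0.3]
}}

```text
t: 6.5
eef_pos: [585.9, 22.9, 190.4]
tcp_rot: [3.14, -0.001, 0.585]
ft_force: [0.9, -0.5, -0.4]
opening: 0.681
grip_force: 0.0
```

Request:
{"op": "arm_command", "data": {
  "delta_pos": [
    [-0.02, -0.15, 0],
    [-0.05, -0.3, 0],
    [-0.07, -0.45, 0],
    [-0.09, -0.58, 0],
    [-0.09, -0.66, 0]
  ],
  "delta_rot": [
    [0, 0, -0.07],
    [0, 0, -0.14],
    [0, 0, -0.2],
    [0, 0, -0.21],
    [0, 0, -0.21]
  ],
  "claw": [0.3, 0.3, 0.3, 0.3, 0.3]
}}

```text
t: 6.92
eef_pos: [562.2, -143.2, 190.3]
tcp_rot: [3.14, -0.001, 0.257]
ft_force: [0.3, -0.1, 0.4]
opening: 0.701
grip_force: 0.0
```

Request:
{"op": "arm_command", "data": {
  "delta_pos": [
    [0, 0, 0],
    [0, 0, 0],
    [0, 0, 0],
    [0, 0, 0],
    [0, 0, 0]
  ],
  "delta_rot": [
    [0, 0, 0],
    [0, 0, 0],
    [0, 0, 0],
    [0, 0, 0],
    [0, 0, 0]
  ],
  "claw": [0.3, 0.3, 0.3, 0.3, 0.3]
}}

```text
t: 7.33
eef_pos: [563.2, -139.0, 189.8]
tcp_rot: [3.141, -0.0, 0.262]
ft_force: [0.1, -0.7, 0.0]
opening: 0.701
grip_force: 0.0
```

Run:
```python
from h import *
s=state();print(s["eef_pos"],s["tcp_rot"],s["opening"],s["ft_force"])
c=calibration("wrist");np.save("w4.npy",c,allow_pickle=True)
im=read_camera("wrist")[:,:,::-1];cv2.imwrite("pics/w4f.png",im)
t=read_camera("top")[:,:,::-1];cv2.imwrite("pics/t4f.png",t)
a=cv2.resize(im[60:260,215:415],None,fx=2,fy=2,interpolation=cv2.INTER_CUBIC)
b=cv2.convertScaleAbs(cv2.resize(t[165:275,235:345],(400,400),interpolation=cv2.INTER_CUBIC),alpha=1.5)
cv2.imwrite("pics/c4.png",np.hstack([a,b]))
```

```text
[ 563.17436936 -138.97902213  189.78383002] [ 3.14144343e+00 -9.84599469e-05  2.61606139e-01] 0.7014375819208282 [ 0.119912   -0.70052107  0.0409365 ]
```

View pics/c4.png

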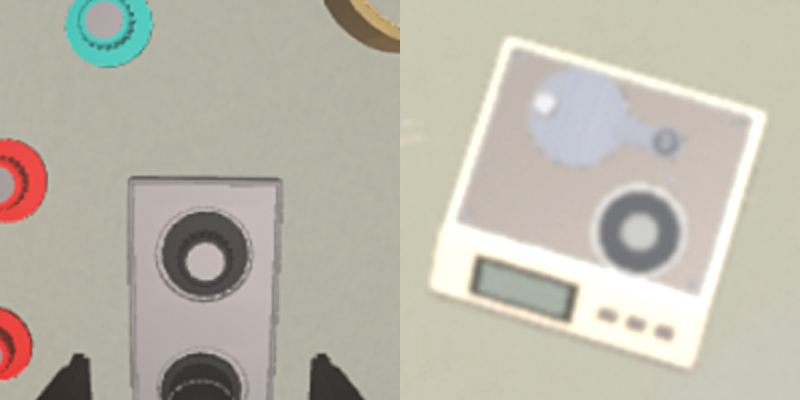

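On the left, the tile's grip top is at (205,262). On the right, the cover is swung onto its stop and the port is fully uncovered, with its centre at panel (240,232).

Run:
```python
from h import *
c=np.load("w4.npy",allow_pickle=True).item()
print("tile",ray("wrist",215+205/2,60+262/2,31,c), "flange",ray("wrist",215+204.5/2,60+254/2,12,c))
f=lambda x,y,z:ray("top",235+x*.275,165+y*.275,z)
p,q=f(265,141,66),f(145,103,76);d=q-p
print("port",f(239.5,232,54),f(240,232,51),"pivot",p,"knob",q,np.degrees(np.arctan2(d[1],d[0])))
t=cv2.imread("pics/t4f.png")
```

```text
tile [ 563.99365955 -142.8836038 ] flange [ 564.10957367 -142.7278093 ]
port [498.88289871 147.00141079] [499.12888071 146.84443377] pivot [559.0836856  131.47575751] knob [580.93823904 211.49987598] 74.72502815207102
```

Request:
{"op": "arm_command", "data": {
  "delta_pos": [
    [0.003, -0.014, -0.13],
    [0.003, -0.014, -0.28],
    [0.003, -0.014, -0.42],
    [0.003, -0.014, -0.53],
    [0.003, -0.014, -0.6]
  ],
  "delta_rot": [
    [0, 0, 0],
    [0, 0, 0],
    [0, 0, 0],
    [0, 0, 0],
    [0, 0, 0]
  ],
  "claw": [0.3, 0.3, 0.3, 0.3, 0.3]
}}

```text
t: 7.85
eef_pos: [562.8, -142.7, 36.9]
tcp_rot: [-3.14, 0.002, 0.261]
ft_force: [-0.1, -0.1, -0.1]
opening: 0.701
grip_force: 0.0
```

Request:
{"op": "arm_command", "data": {
  "delta_pos": [
    [0, 0, -0.03],
    [0, 0, -0.06],
    [0, 0, -0.08],
    [0, 0, -0.088],
    [0, 0, -0.088]
  ],
  "delta_rot": [
    [0, 0, 0],
    [0, 0, 0],
    [0, 0, 0],
    [0, 0, 0],
    [0, 0, 0]
  ],
  "claw": [0.3, 0.3, 0.3, 0.3, 0.3]
}}

```text
t: 8.27
eef_pos: [564.1, -143.6, 18.1]
tcp_rot: [3.141, -0.001, 0.26]
ft_force: [0.0, -0.4, 0.3]
opening: 0.701
grip_force: 0.0
```

Request:
{"op": "arm_command", "data": {
  "delta_pos": [
    [0, 0.004, -0.004],
    [0, 0.004, -0.004],
    [0, 0.004, -0.004],
    [0, 0.004, -0.004],
    [0, 0.004, -0.004]
  ],
  "delta_rot": [
    [0, 0, 0],
    [0, 0, 0],
    [0, 0, 0],
    [0, 0, 0],
    [0, 0, 0]
  ],
  "claw": [0.5, 0.6, 0.65, 0.8, 1]
}}

```text
t: 8.68
eef_pos: [563.9, -142.6, 16.9]
tcp_rot: [3.141, -0.0, 0.26]
ft_force: [-0.6, -0.2, -0.1]
opening: 0.409
grip_force: 0.0
```

Request:
{"op": "arm_command", "data": {
  "delta_pos": [
    [0, 0, 0],
    [0, 0, 0],
    [0, 0, 0],
    [0, 0, 0],
    [0, 0, 0]
  ],
  "delta_rot": [
    [0, 0, 0],
    [0, 0, 0],
    [0, 0, 0],
    [0, 0, 0],
    [0, 0, 0]
  ],
  "claw": [1, 1, 1, 1, 1]
}}

```text
t: 9.1
eef_pos: [563.8, -142.6, 16.8]
tcp_rot: [3.141, -0.0, 0.26]
ft_force: [-0.6, -0.3, 3.1]
opening: 0.305
grip_force: 30.0
```

Request:
{"op": "arm_command", "data": {
  "delta_pos": [
    [0, 0, 0.02],
    [0, 0, 0.1],
    [0, 0, 0.2],
    [0, 0, 0.32],
    [0, 0, 0.45]
  ],
  "delta_rot": [
    [0, 0, 0],
    [0, 0, 0],
    [0, 0, 0],
    [0, 0, 0],
    [0, 0, 0]
  ],
  "claw": [1, 1, 1, 1, 1]
}}

```text
t: 9.52
eef_pos: [563.2, -142.4, 129.9]
tcp_rot: [-3.141, 0.002, 0.26]
ft_force: [0.7, -0.7, -0.6]
opening: 0.307
grip_force: 30.0
```

Run:
```python
from h import *
s=state();print(s["eef_pos"],s["tcp_rot"],s["opening"],s["ft_force"],s["grip_force"])
```

```text
[ 563.17381495 -142.39771784  129.90174269] [-3.14060945e+00  1.51056767e-03  2.59948071e-01] 0.30707722326663295 [ 0.69381881 -0.70741411 -0.61634477] 29.999792350572534
```

Request:
{"op": "arm_command", "data": {
  "delta_pos": [
    [-0.03, 0.12, 0],
    [-0.06, 0.24, 0],
    [-0.09, 0.36, 0],
    [-0.11, 0.48, 0],
    [-0.13, 0.58, 0]
  ],
  "delta_rot": [
    [0, 0, 0],
    [0, 0, 0],
    [0, 0, 0],
    [0, 0, 0],
    [0, 0, 0]
  ],
  "claw": [1, 1, 1, 1, 1]
}}

```text
t: 9.93
eef_pos: [530.6, 4.0, 129.5]
tcp_rot: [3.142, -0.0, 0.26]
ft_force: [0.2, -0.5, 0.8]
opening: 0.304
grip_force: 30.0
```

Request:
{"op": "arm_command", "data": {
  "delta_pos": [
    [-0.03, 0.12, 0],
    [-0.06, 0.24, 0],
    [-0.09, 0.36, 0],
    [-0.11, 0.48, -0.05],
    [-0.13, 0.58, -0.1]
  ],
  "delta_rot": [
    [0, 0, 0],
    [0, 0, 0],
    [0, 0, 0],
    [0, 0, 0],
    [0, 0, 0]
  ],
  "claw": [1, 1, 1, 1, 1]
}}

```text
t: 10.35
eef_pos: [498.5, 149.2, 104.7]
tcp_rot: [3.141, -0.002, 0.26]
ft_force: [0.4, -0.1, -0.6]
opening: 0.302
grip_force: 30.0
```

Request:
{"op": "arm_command", "data": {
  "delta_pos": [
    [0, 0, -0.02],
    [0, 0, -0.04],
    [0, 0, -0.04],
    [0, 0, -0.04],
    [0, 0, -0.04]
  ],
  "delta_rot": [
    [0, 0, 0],
    [0, 0, 0],
    [0, 0, 0],
    [0, 0, 0],
    [0, 0, 0]
  ],
  "claw": [1, 1, 1, 1, 1]
}}

```text
t: 10.77
eef_pos: [499.2, 146.5, 94.6]
tcp_rot: [3.141, -0.001, 0.259]
ft_force: [0.4, -0.3, 0.1]
opening: 0.307
grip_force: 30.0
```

Run:
```python
from h import *
s=state();print(s["eef_pos"],s["tcp_rot"],s["opening"],s["ft_force"])
c=calibration("wrist");np.save("w5.npy",c,allow_pickle=True)
im=read_camera("wrist")[:,:,::-1];cv2.imwrite("pics/w5f.png",im)
cv2.imwrite("pics/w5.png",cv2.resize(im[190:340,215:415],None,fx=4,fy=4,interpolation=cv2.INTER_CUBIC))
```

```text
[499.23005444 146.52896544  94.57271362] [ 3.14140534e+00 -5.79006543e-04  2.58634600e-01] 0.30686250853821384 [ 0.40273014 -0.29423997  0.07990456]
```

View pics/w5.png

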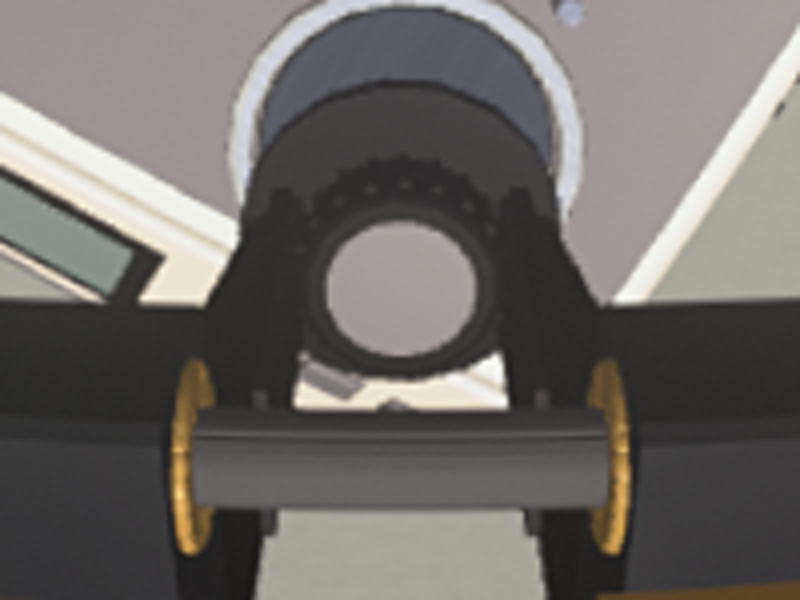

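The tile is held level: grip top centre at (403,287), flange front edge at (403,82). The collar shows behind it, with the inner top edge at about (405,8) and outer edges at x=230 and 583.

Run:
```python
from h import *
c=np.load("w5.npy",allow_pickle=True).item()
f=lambda x,y,z:ray("wrist",215+x/4,190+y/4,z,c)
print("tile top",f(403,287,108.8),"flange front",f(403,82,92.8),"collar in top",f(405,8,56))
# fit collar circle from outer edge points
pts=np.array([f(x,y,56) for x,y in[(230,150),(583,150),(262,60),(553,60),(237,110),(577,110)]])
A=np.c_[2*pts,np.ones(len(pts))];b=(pts**2).sum(1);s=np.linalg.lstsq(A,b,rcond=None)[0];print("collar",s[:2],np.sqrt(s[2]+s[:2]@s[:2]))
u=np.array([np.cos(.26),np.sin(.26)]);print("flange ctr",f(403,82,92.8)-25*u,"port by top",f(405,8,56)-28*u)
```

```text
tile top [500.38037713 145.29409873] flange front [524.86642032 151.76774791] collar in top [527.0169554 151.8493699]
collar [499.44283671 144.11898655] 32.1207766076948
flange ctr [500.70667087 145.34073412] port by top [499.95803601 144.65111444]
```

Request:
{"op": "arm_command", "data": {
  "delta_pos": [
    [-0.002, -0.001, -0.03],
    [-0.002, -0.001, -0.06],
    [-0.002, -0.001, -0.09],
    [-0.002, -0.001, -0.115],
    [-0.002, -0.001, -0.122]
  ],
  "delta_rot": [
    [0, 0, 0],
    [0, 0, 0],
    [0, 0, 0],
    [0, 0, 0],
    [0, 0, 0]
  ],
  "claw": [1, 1, 1, 1, 1]
}}

```text
t: 11.23
eef_pos: [497.7, 147.0, 62.3]
tcp_rot: [-3.142, 0.002, 0.26]
ft_force: [0.5, 1.2, -1.0]
opening: 0.305
grip_force: 30.0
```

Request:
{"op": "arm_command", "data": {
  "delta_pos": [
    [0, 0, -0.003],
    [0, 0, -0.006],
    [0, 0, -0.009],
    [0, 0, -0.011],
    [0, 0, -0.011]
  ],
  "delta_rot": [
    [0, 0, 0],
    [0, 0, 0],
    [0, 0, 0],
    [0, 0, 0],
    [0, 0, 0]
  ],
  "claw": [1, 1, 1, 1, 1]
}}

```text
t: 11.65
eef_pos: [498.3, 147.2, 61.0]
tcp_rot: [3.141, -0.0, 0.26]
ft_force: [-0.7, 0.1, -0.9]
opening: 0.305
grip_force: 30.0
```

Request:
{"op": "arm_command", "data": {
  "delta_pos": [
    [0, 0, -0.003],
    [0, 0, -0.005],
    [0, 0, -0.007],
    [0, 0, -0.008],
    [0, 0, -0.008]
  ],
  "delta_rot": [
    [0, 0, 0],
    [0, 0, 0],
    [0, 0, 0],
    [0, 0, 0],
    [0, 0, 0]
  ],
  "claw": [1, 1, 1, 1, 1]
}}

```text
t: 12.07
eef_pos: [498.4, 147.2, 59.1]
tcp_rot: [3.141, -0.0, 0.26]
ft_force: [-0.5, -0.4, 5.0]
opening: 0.304
grip_force: 30.0
```

Request:
{"op": "arm_command", "data": {
  "delta_pos": [
    [0, 0, -0.002],
    [0, 0, -0.004],
    [0, 0, -0.006],
    [0, 0, -0.006],
    [0, 0, -0.006]
  ],
  "delta_rot": [
    [0, 0, 0],
    [0, 0, 0],
    [0, 0, 0],
    [0, 0, 0],
    [0, 0, 0]
  ],
  "claw": [1, 1, 1, 1, 1]
}}

```text
t: 12.48
eef_pos: [498.4, 147.2, 58.1]
tcp_rot: [3.141, -0.001, 0.26]
ft_force: [-2.2, -1.0, 13.5]
opening: 0.299
grip_force: 30.0
```

Request:
{"op": "arm_command", "data": {
  "delta_pos": [
    [0, 0, 0],
    [0, 0, 0],
    [0, 0, 0],
    [0, 0, 0],
    [0, 0, 0]
  ],
  "delta_rot": [
    [0, 0, 0],
    [0, 0, 0],
    [0, 0, 0],
    [0, 0, 0],
    [0, 0, 0]
  ],
  "claw": [1, 1, 1, 1, 1]
}}

```text
t: 12.9
eef_pos: [498.4, 147.2, 58.1]
tcp_rot: [3.141, -0.001, 0.26]
ft_force: [-2.7, -0.5, 14.0]
opening: 0.305
grip_force: 30.0
```

Request:
{"op": "arm_command", "data": {
  "delta_pos": [
    [0, 0, 0],
    [0, 0, 0],
    [0, 0, 0],
    [0, 0, 0],
    [0, 0, 0]
  ],
  "delta_rot": [
    [0, 0, 0],
    [0, 0, 0],
    [0, 0, 0],
    [0, 0, 0],
    [0, 0, 0]
  ],
  "claw": [1, 1, 1, 1, 1]
}}

```text
t: 13.32
eef_pos: [498.4, 147.2, 58.1]
tcp_rot: [3.141, -0.001, 0.26]
ft_force: [-3.1, -0.4, 13.8]
opening: 0.306
grip_force: 30.0
```

Request:
{"op": "arm_command", "data": {
  "delta_pos": [
    [0, 0, 0],
    [0, 0, 0],
    [0, 0, 0.003],
    [0, 0, 0.007],
    [0, 0, 0.012]
  ],
  "delta_rot": [
    [0, 0, 0],
    [0, 0, 0],
    [0, 0, 0],
    [0, 0, 0],
    [0, 0, 0]
  ],
  "claw": [1, 1, 1, 1, 1]
}}

```text
t: 13.73
eef_pos: [498.4, 147.2, 60.5]
tcp_rot: [3.141, -0.0, 0.26]
ft_force: [0.5, 0.1, 1.9]
opening: 0.302
grip_force: 30.0
```

Request:
{"op": "arm_command", "data": {
  "delta_pos": [
    [0, 0, 0],
    [0, 0, 0],
    [0, 0, 0],
    [0, 0, 0],
    [0, 0, 0]
  ],
  "delta_rot": [
    [0, 0, 0],
    [0, 0, 0],
    [0, 0, 0],
    [0, 0, 0],
    [0, 0, 0]
  ],
  "claw": [1, 1, 1, 1, 1]
}}

```text
t: 14.15
eef_pos: [498.4, 147.2, 60.4]
tcp_rot: [3.142, -0.0, 0.26]
ft_force: [1.0, -0.4, 3.5]
opening: 0.304
grip_force: 30.0
```

Contact is light now, so I'll open and retreat upward.

Request:
{"op": "arm_command", "data": {
  "delta_pos": [
    [0, 0, 0],
    [0, 0, 0],
    [0, 0, 0],
    [0, 0, 0],
    [0, 0, 0]
  ],
  "delta_rot": [
    [0, 0, 0],
    [0, 0, 0],
    [0, 0, 0],
    [0, 0, 0],
    [0, 0, 0]
  ],
  "claw": [0.6, 0.5, 0.4, 0.4, 0.4]
}}

```text
t: 14.57
eef_pos: [498.1, 147.1, 60.3]
tcp_rot: [3.142, 0.0, 0.26]
ft_force: [0.6, 0.1, 1.3]
opening: 0.579
grip_force: 0.0
```

Request:
{"op": "arm_command", "data": {
  "delta_pos": [
    [0, 0, 0.03],
    [0, 0, 0.12],
    [0, 0, 0.26],
    [0, 0, 0.42],
    [0, 0, 0.56]
  ],
  "delta_rot": [
    [0, 0, 0],
    [0, 0, 0],
    [0, 0, 0],
    [0, 0, 0],
    [0, 0, 0]
  ],
  "claw": [0.4, 0.4, 0.4, 0.4, 0.4]
}}

```text
t: 14.98
eef_pos: [498.0, 147.1, 203.0]
tcp_rot: [3.141, -0.0, 0.26]
ft_force: [2.0, -0.6, -0.7]
opening: 0.602
grip_force: 0.0
```

Request:
{"op": "arm_command", "data": {
  "delta_pos": [
    [-0.1, 0, 0],
    [-0.2, 0, 0],
    [-0.2, 0, 0],
    [-0.2, 0, 0],
    [-0.2, 0, 0]
  ],
  "delta_rot": [
    [0, 0, 0],
    [0, 0, 0],
    [0, 0, 0],
    [0, 0, 0],
    [0, 0, 0]
  ],
  "claw": [0.4, 0.4, 0.4, 0.4, 0.4]
}}

```text
t: 15.4
eef_pos: [449.0, 147.2, 200.9]
tcp_rot: [3.141, -0.001, 0.26]
ft_force: [0.3, 0.0, 0.8]
opening: 0.601
grip_force: 0.0
```

Run:
```python
from h import *
s=state();print(s["eef_pos"],s["opening"],s["ft_force"])
im=read_camera("wrist")[:,:,::-1];cv2.imwrite("pics/w6f.png",im)
cv2.imwrite("pics/w6.png",cv2.resize(im[60:310,165:465],None,fx=2.4,fy=2.4,interpolation=cv2.INTER_CUBIC))
```

```text
[448.96338263 147.21958965 200.90029005] 0.6013816260685175 [0.33701279 0.04583323 0.77294402]
```

View pics/w6.png

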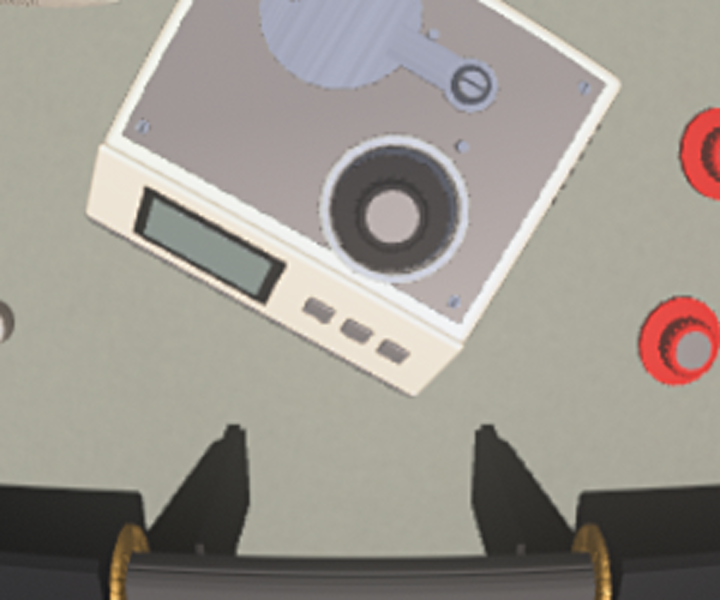

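The tile sits level inside the collar at (393,212), the cover is open against its pin, and the gripper is clear.

```bash
python3 -c "
from cell import *
print(job_done())"
```

```text
the job is handed in; nothing more can be done
None
```

The cover is fully open and the black reference tile is level on the port inside the collar, after being pressed to the ring's stop (about 14 N) for about a second and released; the job is handed in at about 15 s.

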